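# Trim the UV lamp driver to its set hand

### The job

Take the blue flat-blade tuning tool out of the wooden stand, seat its blade in the slot of the trimmer recessed in the lamp driver's top and turn the trimmer until the meter's black needle stands on the red flag of the set hand. Press only lightly, with a few newtons: the trimmer is fragile. Then put the tool back upright in the stand, flange down on the wood, and let go; leave everything else where it is.

Things in the scene. Friction and masses are not known exactly. Their poses are not given: they have to be found in the camera images.
- blade_tool_grip (a point): Middle of the handle of the loose blue tuning tool (30 g plastic, upright in a stand hole at the start). z up the tool, x along the blade's width. Handle: flat-sided bar 16 mm (x) by 11 mm (y) by 46 mm high. Below it a round flange 22 mm across, 4 mm thick, whose underside, 27 mm below this point, rests on the stand; below that a round shank 8 mm across, 32 mm long.
- blade_tool_tip (a point): End of the tool's white flat blade, on the tool's axis, 68 mm below the handle's middle; z up the tool, x along the blade's width. The blade is 9 mm long, 10.4 mm wide (x) and 2.4 mm thick (y), its last 2 mm thinned to 1.7 mm.
- hex_tool_grip (a point): Centre of the handle of a yellow tuning tool with a six-sided tip, otherwise of the same size, in the other hole of the stand. Not for this slot; it stays where it is.
- stand: Heavy wooden tool stand, a block 50 mm (x) by 130 mm (y) by 45 mm high that does not move. Origin at the centre of its underside, z up. Two round holes 13.5 mm across, 43 mm deep, chamfered 2 mm, 40 mm either side of the centre along y.
- stand_hole0 (a point): Centre of the mouth of one stand hole, on the stand's top face, 45 mm above its underside (at -y in the stand).
- stand_hole1 (a point): Centre of the mouth of the other stand hole, on the stand's top face (at +y in the stand).
- trimmer_mouth (a point): Centre of the mouth of the trimmer's round bore, ringed in dark dots, in the flat top (z up) of the lamp driver: a light grey steel case 200 mm (its x) by 250 mm (y) by 70 mm high that does not move. This point is 45 mm in -x and 78 mm in -y from the case's middle; axes are the case's. Bore 18 mm across, chamfered 1.5 mm.
- trimmer_nominal (a point): Point on the bore's axis 13 mm below the mouth: middling top of the trimmer's ivory head (15 mm across), which truly lies 4 to 22 mm below the mouth, unmeasured. One straight slot crosses its middle, 3.6 mm wide, 4 mm deep, in any direction, unmeasured and unrelated to these axes or the needle. Open-ended slot; head and bore coaxial; slippery plastic.
- needle (a joint): Angle of the meter's black needle, rad: 0 at the left end of the scale seen from the robot, pi/2 at the right, growing clockwise from above. It turns 0.4 rad per rad of the trimmer; clockwise from above raises it. The trimmer turns at about 0.015 N m and stays where left; its head is sprung: gives from 2 N, 1.5 N per mm, hard down after 2 mm at 5 N. Over 12 N in all (push plus the blade's side loads) breaks it.
- set_hand (a joint): Angle of the red set hand of the same meter, rad, same zero and sense as the needle. Already set to the wanted value, always above the needle at the start; not to be moved. Its red flag is 9 mm wide where the needle's end crosses it.
- needle_tip (a point): Point on the black needle 60 mm from its pivot, in the meter, 6.5 mm above the driver's top.
- set_hand_tip (a point): Point on the middle of the red set hand's flag, 60 mm from the same pivot; the needle is right when its tip is over it.
- dryer: Black cordless hair dryer lying on the mat, barrel 74 mm across and 185 mm long, handle to one side; origin under the barrel. Bystander.
- ink_jar: Dark blue ink jar with white cap, 64 mm across, 75 mm high, origin at its underside. Bystander.
- squeeze_bottle: White bottle with red cap, 52 mm across, 150 mm high, origin at its underside. Bystander.
- brayer: Ink roller lying on the mat, black rubber roll 90 mm long and 36 mm across, wooden handle; origin under the roll. Bystander.
Things that resemble listed ones, but are neither listed nor needed, are in the scene too. Leave any orange look-alike of the stand alone.

How it is judged (in metres and radians):
On the way, in this order (a step that is already met when the one before it is completed fails the run):
1. the blue tool is lifted out of the stand (z of blade_tool_tip in the frame of stand above 0.05 m), for 0.1 s.
2. the trimmer is turned until the needle stands on the red flag (horizontal distance between needle_tip and set_hand_tip below 0.004 m), for 0.2 s.
At the end, for the whole second after the job is handed in: The needle's tip is within 4 mm of the middle of the red flag, and the blue tool stands released in a hole of the stand: upright within 0.1 rad, axis within 8 mm of the hole's, flange within 3 mm of the wood (horizontal distance between needle_tip and set_hand_tip below 0.004 m and (horizontal distance between blade_tool_grip and stand_hole0 below 0.008 m or horizontal distance between blade_tool_grip and stand_hole1 below 0.008 m) and z of blade_tool_grip in the frame of stand below 0.075 m and angle between blade_tool_grip's own z axis and vertical below 0.1 rad); the robot touches nothing.
It fails at once if the trimmer is loaded with more than 12 N, all contacts added up (contact force between trimmer and anything else above 12 N).
It fails at once if the yellow tool is moved by more than 10 mm (distance of hex_tool_grip from where it was at the start of the episode above 0.01 m).
It fails at once if a bystander is moved by more than 20 mm (distance of any of dryer, ink_jar, squeeze_bottle, brayer from where it was at the start of the episode above 0.02 m).
It fails at once if the set hand is moved (distance of set_hand_tip from where it was at the start of the episode above 0.004 m).
It also fails if it takes over 72 s, if anything falls off the work surface, if the arm or the gripper's body presses on something with over 40 N, if the wrist force passes 120 N, or if a joint passes its speed limit or range.

### The arm

A 6-joint arm with a two-finger parallel gripper is mounted at the origin on the work surface. World frame = base frame: x ahead of the robot, y to its left, z up, the work surface at z = 0. Lengths are in mm, angles in rad, forces in N, time in s.
With the tool pointing down it reaches from about 325 to 775 mm from the base axis. Payload 5.5 kg.
Tool frame: the origin (TCP) lies on the centre line of the jaws, within the pads' length; the fingertips stand 8 mm ahead of it and the grasp point (between the pads) lies 11 mm behind it (r.tip_reach is the distance from the TCP to the fingertips, in mm); z points along the fingers, y is the line along which they close (so a half turn about z gives the same grasp; the last joint's range is limited). The gripper opens to 88 mm and grips with 3 to 60 N. Pads are 20 mm wide; open, the fingers measure 115 mm over their backs; the gripper's body (75 mm by 178 mm) begins 61 mm behind the grasp point.
Start: joints at [-1.398, 0.091, 1.231, -0, 1.82, -0.057], TCP at [136.668, -584.241, 208.931] pointing down, gripper open.
Joint ranges: [-2.87, 2.87], [-0.86, 2.18], [0.17, 2.46], [-1.51, 4.65], [0.06, 2.69], [-2.65, 2.65]. Speed limits (rad/s): [2.57, 2.57, 3.01, 3.14, 3.14, 3.14].

### API

Orientations are given as a rotation vector (axis times angle).
In Python, from cell import r gives the robot as it stands. The module is installed in compiled form; this text tells all that it offers.
- The arm moves only by the tool jog_arm, never from a script. Its argument "steps" is a list of rows, each a list of 7 numbers: the shift along the world's x, y, z in m, then the turn, a rotation vector about the world's x, y, z in rad, then the finger opening in m, from 0 to 0.0878. A call has 1 to 12 rows; each row shifts and turns the commanded pose from where the row before left it; what a row does not reach is not made up. A row lasts 1/12 s, in which the tool goes at most 41.7 mm and 7.16 degrees, less where a joint would pass 70% of its speed; a pose out of reach is approached as far as the arm can. A call with a gripper value outside its range is refused whole. The fingers move at their own pace and stop on an object; the grip force is fixed at half the most. Time passes only in rows, so rows that do not move let the fingers close. It gives the time, the measured TCP pose, the force, the opening and the grip force at its end, in the units of the state.
- r.get_obs(): the state, without advancing time (a new reading comes with each control period).
- r.capture(name): name is "scene" or "top" or "wrist"; returns the picture (480x640x3 uint8, blue, green, red); there is no depth.
- r.get_calibration(name): a dict with "fovy" (degrees; the focal length in pixels is half the picture's height over the tangent of half this angle, whatever the lens; pixels are square), "cx", "cy" (the principal point, pixels), "dist" ([k1, k2, p1, p2, k3] as OpenCV has them; the pictures are not rectified), "extrinsics" (4x4, takes a point from camera to world coordinates); the wrist camera has in their place "tool_from_camera" (4x4, takes a point from camera to tool coordinates, whose origin is the TCP and whose axes are the flange's). Camera axes: x right, y up, looking along -z (the intrinsics and any distortion apply to the point x, -y, -z); pixel columns grow to the right and rows downward; lengths in mm; the calibration is good to about 2 mm. A picture is of the moment at which its call begins: read the wrist's pose just before it. get_calibration takes no time and is no camera call.
- r.close_job(): hands the job in; it is judged then, once.
The state is a dict: "t": time; "joints": joint angles; "joint_vel": joint speeds; "joint_efforts": joint torques, N m; "tcp_pos": TCP position; "orientation": TCP orientation; "contact_force": force on the tool from outside, world axes, zero at the start; "torque": the same for the moment, N m; "grip_width": finger opening in mm; "gripper_force": force on a finger pad.
Only numpy, scipy, OpenCV 4.12 (cv2) and the standard library are available. Lean on these libraries where they do the work, as an engineer would, in place of code of your own. Each camera call takes 0.05 s, during which the arm holds its last target. There are 200 camera calls.

## Working session

There is one attempt and no reset: what is moved stays moved. The work goes in short steps, Python scripts to look and compute and a tool call to move; the robot and the scene stay as the last step left them, time stands still between calls to the robot, and variables do not carry over. Pictures are saved under pics/ and viewed, at most 10 in all, crops included, and the job is handed in when it is done.

Besides the shell and the picture viewer there is one more tool, called after ">>>" as name(argument=value, ...) on one line, values as JSON. jog_arm: Moves the arm, as the interface text tells. Its arguments: {"type":"object","properties":{"steps":{"type":"array"}},"required":["steps"]}

```bash
mkdir -p pics; cat > h.py <<'E'
import numpy as np, cv2
from cell import r
from scipy.spatial.transform import Rotation as R
def cam(name,obs=None):
    c=r.get_calibration(name)
    f=240/np.tan(np.radians(c["fovy"])/2)
    K=np.array([[f,0,c["cx"]],[0,f,c["cy"]],[0,0,1]]);D=np.array(c["dist"],float)
    if "extrinsics" in c: E=np.array(c["extrinsics"])
    else:
        o=obs or r.get_obs();T=np.eye(4);T[:3,:3]=R.from_rotvec(o["orientation"]).as_matrix();T[:3,3]=o["tcp_pos"]
        E=T@np.array(c["tool_from_camera"])
    return K,D,E
def rays(c,uv):
    K,D,E=c
    p=cv2.undistortPoints(np.array(uv,float).reshape(-1,1,2),K,D).reshape(-1,2)
    d=np.c_[p[:,0],-p[:,1],-np.ones(len(p))]@E[:3,:3].T
    return E[:3,3],d/np.linalg.norm(d,axis=1)[:,None]
def onz(c,uv,z):
    o,d=rays(c,uv);return o+d*((z-o[2])/d[:,2])[:,None]
def tri(c1,u1,c2,u2):
    o1,d1=rays(c1,[u1]);o2,d2=rays(c2,[u2]);d1=d1[0];d2=d2[0]
    s=np.linalg.lstsq(np.c_[d1,-d2],o2-o1,rcond=None)[0]
    a=o1+s[0]*d1;b=o2+s[1]*d2
    return (a+b)/2,np.linalg.norm(a-b)
def proj(c,P):
    K,D,E=c;q=(np.atleast_2d(P)-E[:3,3])@E[:3,:3]
    return cv2.projectPoints(q*[1,-1,-1],np.zeros(3),np.zeros(3),K,D)[0].reshape(-1,2)
E
python3 - <<'E'
from h import *
for n in("scene","top","wrist"):
    im=r.capture(n);cv2.imwrite(f"pics/{n}0.png",im);K,D,E=cam(n);print(n,K[0,0],D,E.round(2).tolist())
print(r.get_obs())
a=cv2.imread("pics/scene0.png");b=cv2.imread("pics/top0.png")
E
```

```text
scene 492.19686704674854 [-0.06623165  0.          0.          0.          0.        ] [[0.89, -0.31, 0.35, 1020.91], [0.46, 0.55, -0.69, -876.79], [0.02, 0.77, 0.64, 907.92], [0.0, 0.0, 0.0, 1.0]]
top 589.2907448752834 [-0.19500665  0.          0.          0.          0.        ] [[-0.03, 0.99, -0.13, 401.9], [-1.0, -0.03, -0.01, 26.36], [-0.01, 0.13, 0.99, 1318.45], [0.0, 0.0, 0.0, 1.0]]
wrist 391.9567222066359 [-0.04046397  0.          0.          0.          0.        ] [[0.23, 0.94, 0.25, 205.98], [-0.97, 0.22, 0.06, -568.8], [-0.0, -0.26, 0.97, 384.43], [0.0, 0.0, 0.0, 1.0]]
{'t': 0.15, 'joints': array([-1.39769652e+00,  9.16970429e-02,  1.23158233e+00, -5.14726005e-06,
        1.81976380e+00, -5.67212450e-02]), 'joint_vel': array([ 0.00081575, -0.00276707, -0.00313474, -0.00106868, -0.00039877,
        0.00067802]), 'joint_efforts': array([-8.49619009e-04, -4.47045422e+01, -4.06909525e+01,  6.96640159e-02,
        2.74556607e-02, -1.04426972e-04]), 'tcp_pos': array([ 136.62732859, -584.00650803,  208.07517086]), 'orientation': array([-3.11943600e+00, -3.60040145e-01,  1.40266667e-04]), 'contact_force': array([-0.069566  , -0.80285641, -0.38664599]), 'torque': array([-0.02248526, -0.03786055, -0.06921679]), 'gripper_force': 0.0, 'grip_width': 87.44450720595124}
```

View pics/top0.png

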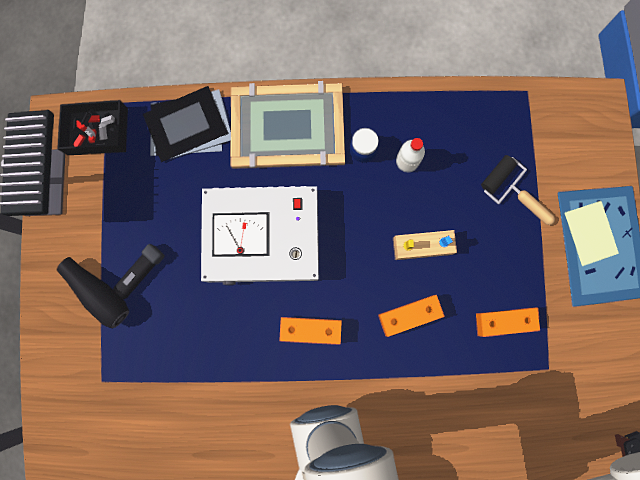

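View pics/scene0.png

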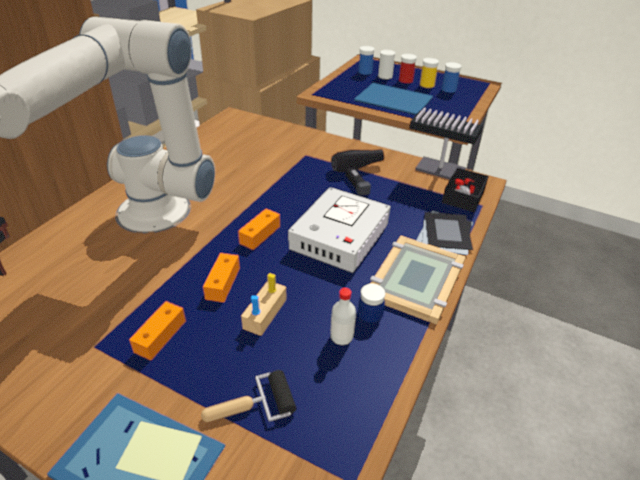

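The top view shows the stand at (425,244) with the blue tool at (447,241), the trimmer at (295,254) and the meter pivot at (240,250). The scene view shows the blue handle at (255,305).

```bash
python3 - <<'E'
from h import *
T=cam("top");S=cam("scene")
a=cv2.imread("pics/top0.png");b=cv2.imread("pics/scene0.png")
def blob(im,roi,lo,hi):
    x0,y0,x1,y1=roi;h=cv2.cvtColor(im,cv2.COLOR_BGR2HSV)[y0:y1,x0:x1]
    m=cv2.inRange(h,lo,hi);ys,xs=np.nonzero(m);return np.array([xs.mean()+x0,ys.mean()+y0]),len(xs),(xs.min()+x0,ys.min()+y0,xs.max()+x0,ys.max()+y0),m
for nm,lo,hi in(("blue",(95,120,150),(112,255,255)),("yel",(22,170,120),(32,255,255))):
    A=blob(a,(385,225,465,265),lo,hi);B=blob(b,(235,265,295,325),lo,hi)
    print(nm,A[:3],B[:3],tri(T,A[0],S,B[0]))
# stand wood & case corner guess
for nm,im,c,ps in(("standtop",a,T,[(393,236),(455,231),(457,256),(397,260)]),):
    print(onz(c,ps,45).round(1))
# case by light mask
h=cv2.cvtColor(a,cv2.COLOR_BGR2HSV)[150:300,180:345]
m=cv2.inRange(h,(0,0,190),(180,40,255));cs,_=cv2.findContours(m,0,2);k=max(cs,key=cv2.contourArea)
box=cv2.boxPoints(cv2.minAreaRect(k))+[180,150];W=onz(T,box,70);print(box,W.round(1),[np.linalg.norm(W[i]-W[i-1]).round(1) for i in range(4)])
print(onz(T,[(295,254),(240,250)],70))
z=np.hstack([cv2.resize(a[180:290,195:325],None,fx=3,fy=3,interpolation=2),cv2.resize(a[180:290,385:465],None,fx=3,fy=3,interpolation=2)])
z2=cv2.resize(b[260:340,230:300],None,fx=3,fy=3,interpolation=2);z3=cv2.resize(b[180:270,280:400],None,fx=3,fy=3,interpolation=2);
o=np.zeros((600,630,3),np.uint8);o[:330]=z;o[330:570,:210]=z2;o[330:600,210:570]=z3;cv2.imwrite("pics/z1.png",o)
E
```

```text
blue (array([445.17021277, 241.22340426]), 94, (np.int64(439), np.int64(236), np.int64(452), np.int64(246))) (array([254.72173913, 304.37391304]), 115, (np.int64(251), np.int64(295), np.int64(259), np.int64(314))) (array([ 541.79565764, -238.71293197,   68.84799406]), np.float64(0.08200808018644128))
yel (array([408.41891892, 244.2972973 ]), 74, (np.int64(404), np.int64(240), np.int64(413), np.int64(250))) (array([271.37068966, 282.93103448]), 116, (np.int64(268), np.int64(274), np.int64(275), np.int64(292))) (array([ 537.63107585, -158.798329  ,   68.1009773 ]), np.float64(0.021006494028046854))
[[ 559.3 -129.2   45. ]
 [ 566.4 -267.    45. ]
 [ 511.1 -268.4   45. ]
 [ 506.6 -135.7   45. ]]
[[199.71204185 187.2678833 ]
 [316.20346069 185.64994812]
 [317.49835205 278.88195801]
 [201.00692749 280.49989319]] [[675.6 289.6  70. ]
 [670.8  35.1  70. ]
 [469.4  37.8  70. ]
 [472.2 287.   70. ]] [np.float64(203.5), np.float64(254.6), np.float64(201.3), np.float64(249.2)]
[[523.7166657   84.23530663  70.        ]
 [535.52494953 201.89886695  70.        ]]
```

View pics/z1.png

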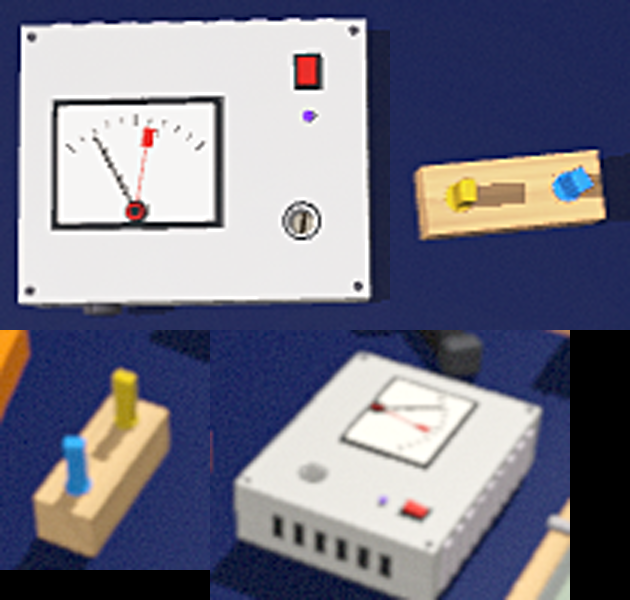

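The crop confirms the blue handle at the right end of the stand, the slot of the trimmer roughly vertical in the top view, the needle at about -30° and the red flag at about +8°. Heights come out right (68 and 45 mm), and the tools are 80 mm apart as they should be.

>>> jog_arm(steps=[[0.031,0.0265,0,0,0,0,0.04],[0.031,0.0265,0,0,0,0,0.04],[0.031,0.0265,0,0,0,0,0.04],[0.031,0.0265,0,0,0,0,0.04],[0.031,0.0265,0,0,0,0,0.04],[0.031,0.0265,0,0,0,0,0.04],[0.031,0.0265,0,0,0,0,0.04],[0.031,0.0265,0,0,0,0,0.04],[0.031,0.0265,0,0,0,0,0.04],[0.031,0.0265,0,0,0,0,0.04],[0.031,0.0265,0,0,0,0,0.04],[0.031,0.0265,0,0,0,0,0.04]])

```text
t: 1.15
tcp_pos: [509.8, -264.5, 208.7]
orientation: [-3.121, -0.36, 0.0]
contact_force: [0.9, -0.4, -0.2]
grip_width: 39.9
gripper_force: 0.0
```

>>> jog_arm(steps=[[0.01,0.007,0,0,0,0,0.04],[0,0,0,0,0,0,0.04],[0,0,0,0,0,0,0.04]])

```text
t: 1.4
tcp_pos: [518.5, -259.2, 208.4]
orientation: [-3.121, -0.362, 0.002]
contact_force: [-0.9, -0.1, 0.1]
grip_width: 40.1
gripper_force: 0.0
```

```bash
python3 - <<'E'
from h import *
o=r.get_obs();im=r.capture("wrist");cv2.imwrite("pics/w1.png",im);print(o["t"],o["tcp_pos"],o["orientation"],o["joints"])
C=cam("wrist",o);print(proj(C,[[541.8,-238.7,72],[541.8,-238.7,95],[537.6,-158.8,95]]))
E
```

```text
1.4 [ 518.47907513 -259.22466398  208.36940618] [-3.12054516e+00 -3.62075394e-01  2.26115601e-03] [-5.21830994e-01  3.71466372e-02  1.28792678e+00 -7.91264534e-04
  1.81774226e+00  8.17746379e-01]
[[296.10998538 190.14962122]
 [294.63489461 194.47934481]
 [187.69264803 175.47740136]]
```

View pics/w1.png

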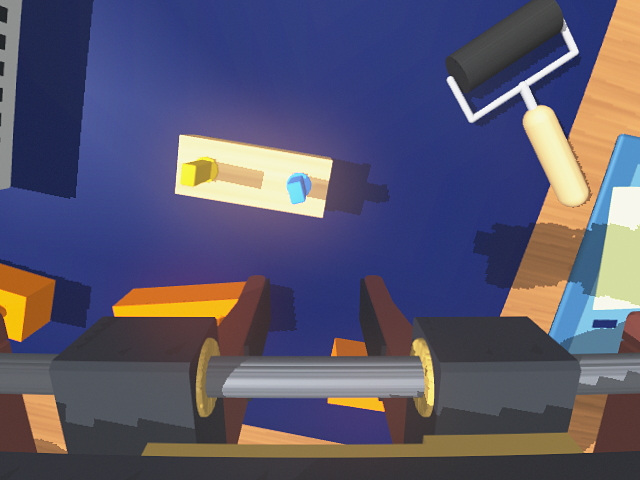

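The wrist view shows the stand with the blue handle (top near (296,193)) at right and the yellow one at (190,175). Now I get the handle's yaw.

```bash
python3 - <<'E'
from h import *
a=cv2.imread("pics/w1.png")[150:230,165:345]
cv2.imwrite("pics/z2.png",cv2.resize(a,None,fx=4.4,fy=4.4,interpolation=cv2.INTER_CUBIC))
h=cv2.cvtColor(a,cv2.COLOR_BGR2HSV)
m=cv2.inRange(h,(90,80,150),(112,255,255));v=h[m>0]
for y in range(20,56,2): print(y+150,[tuple(a[y,x]) [1] for x in range(115,150,2)])
E
```

```text
170 [np.uint8(244), np.uint8(244), np.uint8(244), np.uint8(244), np.uint8(244), np.uint8(244), np.uint8(245), np.uint8(245), np.uint8(245), np.uint8(245), np.uint8(245), np.uint8(246), np.uint8(245), np.uint8(246), np.uint8(245), np.uint8(245), np.uint8(246), np.uint8(245)]
172 [np.uint8(246), np.uint8(245), np.uint8(245), np.uint8(245), np.uint8(244), np.uint8(236), np.uint8(238), np.uint8(230), np.uint8(225), np.uint8(230), np.uint8(229), np.uint8(214), np.uint8(247), np.uint8(247), np.uint8(245), np.uint8(245), np.uint8(245), np.uint8(245)]
174 [np.uint8(246), np.uint8(246), np.uint8(246), np.uint8(246), np.uint8(246), np.uint8(247), np.uint8(219), np.uint8(228), np.uint8(232), np.uint8(232), np.uint8(233), np.uint8(235), np.uint8(191), np.uint8(166), np.uint8(246), np.uint8(245), np.uint8(244), np.uint8(244)]
176 [np.uint8(246), np.uint8(246), np.uint8(246), np.uint8(246), np.uint8(247), np.uint8(232), np.uint8(234), np.uint8(218), np.uint8(196), np.uint8(168), np.uint8(149), np.uint8(139), np.uint8(233), np.uint8(173), np.uint8(215), np.uint8(203), np.uint8(247), np.uint8(246)]

[... 3149 characters left out ...]
 np.uint8(226), np.uint8(225), np.uint8(223), np.uint8(225), np.uint8(166), np.uint8(247), np.uint8(245), np.uint8(245), np.uint8(245), np.uint8(245)]
202 [np.uint8(244), np.uint8(244), np.uint8(244), np.uint8(244), np.uint8(244), np.uint8(242), np.uint8(228), np.uint8(227), np.uint8(216), np.uint8(200), np.uint8(197), np.uint8(189), np.uint8(243), np.uint8(245), np.uint8(244), np.uint8(244), np.uint8(244), np.uint8(244)]
204 [np.uint8(245), np.uint8(244), np.uint8(244), np.uint8(244), np.uint8(244), np.uint8(244), np.uint8(232), np.uint8(217), np.uint8(240), np.uint8(243), np.uint8(246), np.uint8(245), np.uint8(245), np.uint8(245), np.uint8(245), np.uint8(245), np.uint8(244), np.uint8(244)]
```

View pics/z2.png

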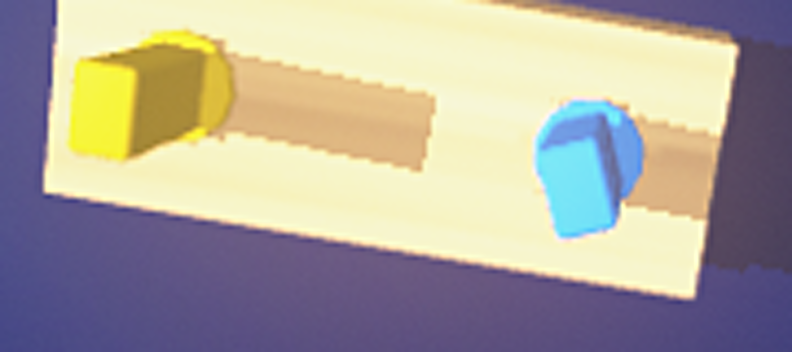

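```bash
python3 - <<'E'
from h import *
im=cv2.imread("pics/w1.png");C=cam("wrist")
h=cv2.cvtColor(im,cv2.COLOR_BGR2HSV)
m=((im[:,:,1]>200)&(h[:,:,1]>110)&(h[:,:,0]>90)&(h[:,:,0]<112)).astype(np.uint8);m[:182]=0;m[206:]=0;m[:,:280]=0;m[:,315:]=0
ys,xs=np.nonzero(m);W=onz(C,np.c_[xs,ys],95).astype(np.float32)[:,:2]
print(len(xs));q=cv2.minAreaRect(W);print("top face",q,W.mean(0));b=cv2.boxPoints(q)
for i in range(4): d=b[i]-b[i-1];print(np.linalg.norm(d).round(1),np.degrees(np.arctan2(d[1],d[0])).round(1))
c=np.array([[540,152],[602,138],[617,226],[564,240]])/4.4+[165,150]
P=onz(C,c,95)[:,:2]
for i in range(4): d=P[i]-P[i-1];print("c",np.linalg.norm(d).round(1),np.degrees(np.arctan2(d[1],d[0])).round(1))
print("corner mean",P.mean(0),"flange",onz(C,[np.array([590,152])/4.4+[165,150]],49))
# mask whole blue
u=(xs.mean(),ys.mean());t=cv2.imread("pics/top0.png")
st=np.array([[738,43],[694,299],[44,191]])/4.4+[165,150];print("stand",onz(C,st,45).round(1))
print(R.from_rotvec(r.get_obs()["orientation"]).as_matrix().round(3))
E
```

```text
265Traceback (most recent call last):
  File "<stdin>", line 6, in <module>
cv2.error: OpenCV(4.12.0) /io/opencv/modules/imgproc/src/convhull.cpp:143: error: (-215:Assertion failed) total >= 0 && (depth == CV_32F || depth == CV_32S) in function 'convexHull'
```

```bash
python3 - <<'E'
from h import *
im=cv2.imread("pics/w1.png");C=cam("wrist")
h=cv2.cvtColor(im,cv2.COLOR_BGR2HSV)
m=((im[:,:,1]>200)&(h[:,:,1]>110)&(h[:,:,0]>90)&(h[:,:,0]<112)).astype(np.uint8);m[:182]=0;m[206:]=0;m[:,:280]=0;m[:,315:]=0
ys,xs=np.nonzero(m);W=np.ascontiguousarray(onz(C,np.c_[xs,ys],95)[:,:2].astype(np.float32))
q=cv2.minAreaRect(W);print("top face",q,W.mean(0));b=cv2.boxPoints(q)
for i in range(4): d=b[i]-b[i-1];print(np.linalg.norm(d).round(1),np.degrees(np.arctan2(d[1],d[0])).round(1))
c=np.array([[540,152],[602,138],[617,226],[564,240]])/4.4+[165,150]
P=onz(C,c,95)[:,:2]
for i in range(4): d=P[i]-P[i-1];print("c",np.linalg.norm(d).round(1),np.degrees(np.arctan2(d[1],d[0])).round(1))
print("corner mean",P.mean(0),"flange",onz(C,[np.array([590,152])/4.4+[165,150]],49))
st=np.array([[738,43],[694,299],[44,191]])/4.4+[165,150];print("stand",onz(C,st,45).round(1))
print(R.from_rotvec(r.get_obs()["orientation"]).as_matrix().round(3))
E
```

```text
top face ((543.3836059570312, -239.14382934570312), (16.376163482666016, 9.951300621032715), 25.77036476135254) [ 543.05817 -239.46187]
16.4 -154.2
10.0 -64.2
16.4 25.8
10.0 115.8
c 15.4 27.5
c 10.7 -64.2
c 15.1 -157.6
c 9.3 118.1
corner mean [ 542.74711461 -240.99695825] flange [[ 543.18158621 -240.61272865   49.        ]]
stand [[ 569.8 -263.9   45. ]
 [ 518.6 -267.4   45. ]
 [ 510.6 -136.3   45. ]]
[[ 0.974  0.227 -0.001]
 [ 0.227 -0.974 -0.   ]
 [-0.001  0.    -1.   ]]
```

>>> jog_arm(steps=[[0.012,0.01,-0.01,0,0,0.112,0.04],[0.012,0.0095,-0.01,0,0,0.112,0.04],[0,0,-0.03,0,0,0,0.04],[0,0,-0.03,0,0,0,0.04],[0,0,-0.02,0,0,0,0.04],[0,0,0,0,0,0,0.04],[0,0,0,0,0,0,0.04]])

```text
t: 2.03
tcp_pos: [541.0, -240.9, 108.2]
orientation: [-3.061, -0.703, 0.003]
contact_force: [-0.5, -0.2, 0.6]
grip_width: 39.7
gripper_force: 0.0
```

```bash
python3 - <<'E'
from h import *
o=r.get_obs();im=r.capture("wrist");C=cam("wrist",o);print(o["tcp_pos"],o["orientation"],o["contact_force"])
h=cv2.cvtColor(im,cv2.COLOR_BGR2HSV)
for k,(lo,hi) in {"all":((90,90,80),(112,255,255)),"top":((90,90,215),(112,255,255))}.items():
    m=cv2.inRange(h,lo,hi);cs,_=cv2.findContours(m,0,2)
    for c in sorted(cs,key=cv2.contourArea)[-3:]:
        M=c.reshape(-1,2).mean(0);print(k,cv2.contourArea(c),cv2.boundingRect(c),onz(C,[M],95).round(1))
P=[[542.7,-239.7,95],[542.7,-239.7,49]]
print(proj(C,P));cv2.imwrite("pics/w2.png",im[100:480,140:500])
E
```

```text
[ 540.97616812 -240.92845086  108.20288897] [-3.06062772 -0.702793    0.00335386] [-0.49468484 -0.24076951  0.63451833]
all 0.0 (31, 394, 1, 1) [[ 403.1 -124.9   95. ]]
all 337.0 (579, 410, 25, 43) [[ 525.4 -433.9   95. ]]
all 1331.5 (297, 230, 35, 57) [[ 553. -236.   95.]]
top 0.0 (325, 247, 1, 1) [[ 557.7 -239.    95. ]]
top 2.0 (324, 243, 2, 3) [[ 559.  -238.1   95. ]]
top 710.0 (297, 230, 34, 48) [[ 553.5 -236.    95. ]]
[[313.24943608 272.88483709]
 [313.75678649 247.6260576 ]]
```

View pics/w2.png

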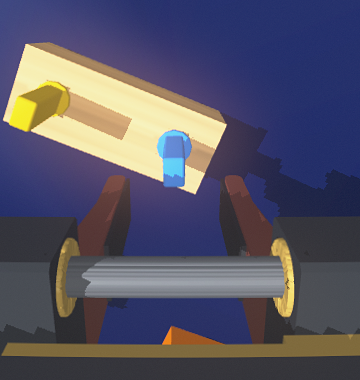

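The crop shows the handle aligned with the jaws and midway between them, the flange at full-image (314,246) where it was predicted. Going down to grasp.

>>> jog_arm(steps=[[0.0015,0.001,-0.02,0,0,0,0.04],[0,0,-0.02,0,0,0,0.04],[0,0,-0.006,0,0,0,0.04],[0,0,0,0,0,0,0.04],[0,0,0,0,0,0,0.0],[0,0,0,0,0,0,0.0],[0,0,0,0,0,0,0.0],[0,0,0,0,0,0,0.0],[0,0,0,0,0,0,0.0],[0,0,0,0,0,0,0.0]])

```text
t: 2.92
tcp_pos: [544.6, -238.9, 63.9]
orientation: [3.06, 0.707, 0.002]
contact_force: [-0.2, -0.3, 2.8]
grip_width: 10.5
gripper_force: 30.0
```

```bash
python3 - <<'E'
from h import *
o=r.get_obs();print({k:np.round(o[k],2).tolist() for k in o if k not in("joint_vel","joint_efforts")})
E
```

```text
{'t': 2.92, 'joints': [-0.47, 0.1, 1.48, -0.0, 1.56, 0.65], 'tcp_pos': [544.57, -238.92, 63.86], 'orientation': [3.06, 0.71, 0.0], 'contact_force': [-0.24, -0.3, 2.84], 'torque': [-0.07, 0.02, 0.01], 'gripper_force': 30.0, 'grip_width': 10.54}
```

>>> jog_arm(steps=[[0,0,0.02,0,0,0,0],[0,0,0.035,0,0,0,0],[0,0,0.035,0,0,0,0],[0,0,0.035,0,0,0,0],[0,0,0.025,0,0,0,0],[0,0,0,0,0,0,0],[0,0,0,0,0,0,0],[-0.01,0.035,0.01,0,0,0,0],[-0.01,0.035,0.01,0,0,0,0],[-0.01,0.035,0.01,0,0,0,0],[-0.01,0.035,0.01,0,0,0,0],[-0.01,0.035,0.01,0,0,0,0]])

```text
t: 3.92
tcp_pos: [492.8, -62.3, 260.6]
orientation: [-3.059, -0.706, 0.006]
contact_force: [0.2, 0.2, -0.0]
grip_width: 10.5
gripper_force: 30.0
```

>>> jog_arm(steps=[[-0.005,0.035,0,0,0,0,0],[-0.005,0.035,0,0,0,0,0],[-0.005,0.035,0,0,0,0,0],[0,0.02,0,0,0,0,0],[0,0,0,0,0,0,0],[0,0,0,0,0,0,0],[0,0,0,0,0,0,0]])

```text
t: 4.5
tcp_pos: [478.9, 60.6, 261.3]
orientation: [3.061, 0.706, -0.004]
contact_force: [-0.5, -0.5, 0.2]
grip_width: 10.7
gripper_force: 30.0
```

```bash
python3 - <<'E'
from h import *
o=r.get_obs();im=r.capture("wrist");C=cam("wrist",o);print(o["t"],o["tcp_pos"],o["orientation"],o["joints"])
cv2.imwrite("pics/w3.png",im);s=r.capture("scene");t=r.capture("top");cv2.imwrite("pics/s3.png",s);cv2.imwrite("pics/t3.png",t)
tip=o["tcp_pos"]+R.from_rotvec(o["orientation"]).apply([0,0,60])
p=proj(C,[[525,84,70]])[0];q=proj(cam("scene"),[tip])[0];print(p,q,proj(C,[tip]))
x,y=p.astype(int);a=cv2.resize(im[max(0,y-50):y+50,max(0,x-60):x+60],(600,500),interpolation=2)
cv2.imwrite("pics/z3.png",a);print(max(0,x-60),max(0,y-50))
E
```

```text
4.5 [478.94482317  60.59353591 261.34184129] [ 3.0610338   0.70639634 -0.00417271] [ 5.57789735e-02 -2.02753752e-01  1.42044134e+00 -5.93274111e-04
  1.92650480e+00  1.17276928e+00]
[313.73341262 155.25889835] [294.65506509 187.11429008] [[314.16094658 250.61365714]]
253 105
```

View pics/w3.png

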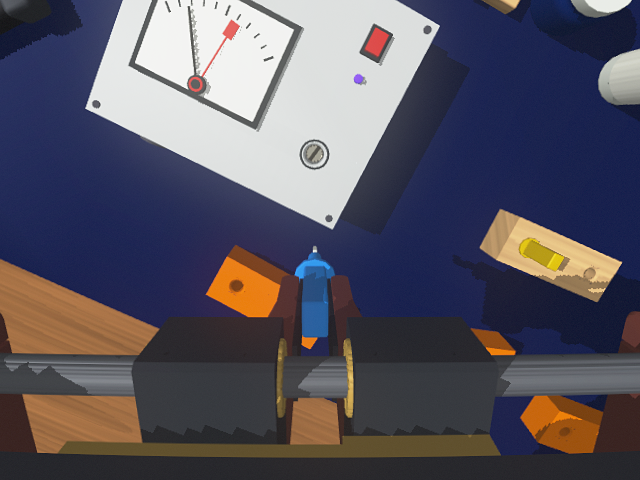

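The wrist view shows the trimmer at (314,154) with its slot, the needle and red flag at upper left, and the blade tip at (315,248), as predicted. Zooming in on the trimmer.

View pics/z3.png

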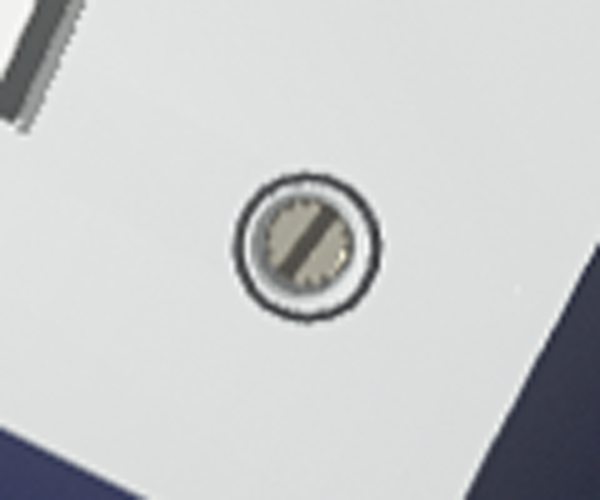

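```bash
cat >> h.py <<'E'
def dev(a): return (a+np.pi/2)%np.pi-np.pi/2
def meter(C,im,piv):  # red hand and needle angles about pivot, on z=76.5
    h=cv2.cvtColor(im,cv2.COLOR_BGR2HSV);out={}
    g=np.mgrid[-75:75.5:.5,-75:75.5:.5].reshape(2,-1).T;P=np.c_[g+piv,np.full(len(g),76.5)]
    uv=proj(C,P);ok=(uv[:,0]>=0)&(uv[:,0]<639)&(uv[:,1]>=0)&(uv[:,1]<479);ui=np.clip(uv.round().astype(int),0,[639,479])
    px=h[ui[:,1],ui[:,0]];rad=np.hypot(*g.T);an=np.arctan2(g[:,1],g[:,0])
    red=ok&((px[:,0]<8)|(px[:,0]>172))&(px[:,1]>150)&(px[:,2]>100)&(rad>45)&(rad<68)
    out["red"]=(np.median(an[red]),red.sum(),np.median(rad[red]))
    blk=ok&(px[:,2]<110)&(px[:,1]<120)&(rad>20)&(rad<50)&(np.abs(an)<1.1)
    H,e=np.histogram(an[blk],180,(-1.1,1.1));k=H.argmax();s=blk&(np.abs(an-(e[k]+e[k+1])/2)<.06)
    out["blk"]=(an[s].mean(),s.sum());return out
E
python3 - <<'E'
from h import *
im=cv2.imread("pics/w3.png");t=cv2.imread("pics/top0.png");C=cam("wrist");T=cam("top")
g=cv2.cvtColor(im,cv2.COLOR_BGR2GRAY);gt=cv2.cvtColor(t,cv2.COLOR_BGR2GRAY)
def ring(g,roi,th):
    x0,y0,x1,y1=roi;m=(g[y0:y1,x0:x1]<th).astype(np.uint8)
    cs,_=cv2.findContours(m,0,2);c=max(cs,key=cv2.contourArea);M=cv2.moments(c);return np.array([M["m10"]/M["m00"]+x0,M["m01"]/M["m00"]+y0]),cv2.boundingRect(c),cv2.contourArea(c)
A=ring(g,(295,135,335,175),130);B=ring(gt,(284,243,307,266),170);print(A,B)
print("tri",tri(C,A[0],T,B[0]));c0=onz(C,[A[0]],70)[0];print("onz",c0,onz(T,[B[0]],70))
# slot
big=cv2.resize(g[140:170,300:330],None,fx=8,fy=8,interpolation=cv2.INTER_CUBIC)
yy,xx=np.mgrid[:240,:240];hc=np.array([253+304/5,105+243/5]);px=xx/8+300-.44;py=yy/8+140-.44
ins=np.hypot(px-hc[0],py-hc[1])<7.0
for th in(85,100,115):
    m=ins&(big<th);W=onz(C,np.c_[px[m],py[m]],55)[:,:2];w,v=np.linalg.eigh(np.cov(W.T));d=v[:,1];print(th,m.sum(),"slot ang",np.degrees(np.arctan2(d[1],d[0]))%180,w**.5,W.mean(0))
print("two-pt",[np.degrees(np.arctan2(*( (lambda q:(q[1]-q[0])[[1,0]])(onz(C,np.array([[282,278],[335,207]])/5+[253,105],55)))))])
piv=onz(C,[(196.5,84.5)],76.5)[0];print("piv",piv);print(meter(C,im,piv[:2]))
print("topmeter",meter(T,t,onz(T,[(195+136/3,180+211/3)],76.5)[0][:2]))
tip=onz(C,[(315,248)],200);print("tip",tip,R.from_rotvec(r.get_obs()["orientation"]).as_matrix().round(3))
s=cv2.imread("pics/s3.png");x,y=294,187;cv2.imwrite("pics/z4.png",cv2.resize(s[y-50:y+30,x-50:x+50],None,fx=6,fy=6,interpolation=2))
E
```

```text
(array([314.0247977 , 154.08953276]), (5, 5, 29, 30), 638.5) (array([295.11111111, 253.16738817]), (5, 4, 13, 13), 115.5)
tri (array([526.22791204,  83.91082205,  64.00622267]), np.float64(0.7078994766233436))
onz [526.6457073   83.69735105  70.        ] [[525.49054164  83.95762244  70.        ]]
85 1965 slot ang 169.00866641551983 [0.61967194 3.79968402] [526.22544671  83.87909065]
100 2602 slot ang 169.1713386996814 [0.80494021 3.78968759] [526.25077497  83.92494453]
115 3023 slot ang 169.11080975347392 [0.93543262 3.78703157] [526.26273463  83.93718185]
two-pt [np.float64(-11.35310808652176)]
piv [536.12372966 202.27910952  76.5       ]
{'red': (np.float64(-0.18374445205911039), np.int64(114), np.float64(54.146756666085906)), 'blk': (np.float64(0.5028149286797272), np.int64(186))}
topmeter {'red': (np.float64(-0.1619329969864947), np.int64(358), np.float64(54.33461138820657)), 'blk': (np.float64(0.5124810759121339), np.int64(141))}
tip [[480.35138994  60.05711208 200.        ]] [[ 0.9    0.437 -0.001]
 [ 0.437 -0.9   -0.   ]
 [-0.001 -0.    -1.   ]]
```

View pics/z4.png

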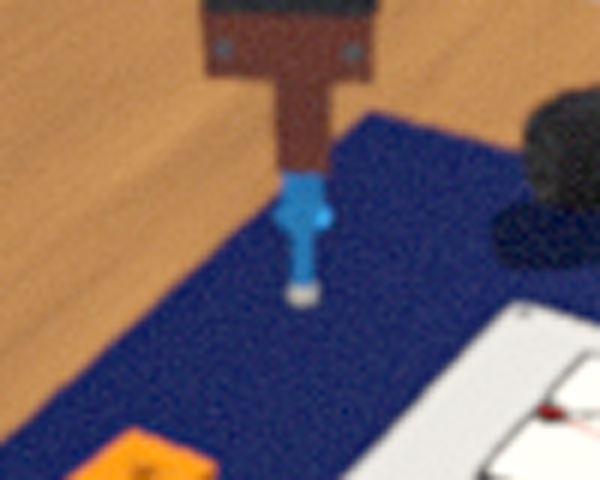

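The scene crop shows the tool hanging straight in the jaws with its white blade end. The slot lies at 169°. Turning there +143° leaves room for a clockwise turn of about 1.7 rad (needle 0.68 rad / 0.4).

>>> jog_arm(steps=[[0.005,0.0025,0,0,0,0.119,0],[0.005,0.0025,0,0,0,0.119,0],[0.005,0.0025,0,0,0,0.119,0],[0.005,0.0025,0,0,0,0.119,0],[0.005,0.0025,0,0,0,0.119,0],[0.005,0.0025,0,0,0,0.119,0],[0.005,0.0025,0,0,0,0.119,0],[0.005,0.0025,0,0,0,0.119,0],[0.005,0.0025,0,0,0,0.119,0],[0.002,0.001,0,0,0,0.119,0],[0,0,0,0,0,0.119,0],[0,0,0,0,0,0.119,0]])

```text
t: 5.65
tcp_pos: [526.5, 83.7, 262.5]
orientation: [-1.845, -2.542, 0.001]
contact_force: [-0.3, -0.1, -0.2]
grip_width: 11.0
gripper_force: 30.0
```

>>> jog_arm(steps=[[0,0,-0.01,0,0,0.119,0],[0,0,-0.01,0,0,0.119,0],[0,0,-0.01,0,0,0.119,0],[0,0,-0.01,0,0,0.119,0],[0,0,-0.01,0,0,0.119,0],[0,0,-0.01,0,0,0.119,0],[0,0,-0.01,0,0,0.119,0],[0,0,-0.01,0,0,0.119,0],[0,0,-0.01,0,0,0.119,0],[0,0,0,0,0,0,0],[0,0,0,0,0,0,0],[0,0,0,0,0,0,0]])

```text
t: 6.65
tcp_pos: [526.5, 84.2, 173.5]
orientation: [0.303, 3.126, 0.0]
contact_force: [0.5, 0.4, -0.5]
grip_width: 10.3
gripper_force: 30.0
```

```bash
python3 - <<'E'
from h import *
o=r.get_obs();im=r.capture("wrist");C=cam("wrist",o);print(o["t"],o["tcp_pos"],o["orientation"],o["joints"].round(2),o["contact_force"])
cv2.imwrite("pics/w5.png",im);Rm=R.from_rotvec(o["orientation"]).as_matrix();print(Rm.round(3),np.degrees(np.arctan2(Rm[1,0],Rm[0,0])))
tip=o["tcp_pos"]+[0,0,-60];p=proj(C,[[526.3,83.9,70],tip]);print(p)
x,y=p.mean(0).astype(int);a=im[y-50:y+50,x-65:x+65];cv2.imwrite("pics/z5.png",cv2.resize(a,None,fx=6,fy=6,interpolation=2));print(x-65,y-50)
E
```

```text
6.65 [526.45393617  84.19351379 173.54582244] [3.02990884e-01 3.12631446e+00 1.27093076e-04] [ 0.09 -0.09  1.48 -0.    1.76 -1.28] [ 0.52416701  0.41362914 -0.47898406]
[[-0.981  0.192  0.001]
 [ 0.192  0.981  0.   ]
 [-0.001  0.    -1.   ]] 168.92878233524794
[[314.54749128 233.85296215]
 [315.14935838 250.97584058]]
249 192
```

View pics/z5.png

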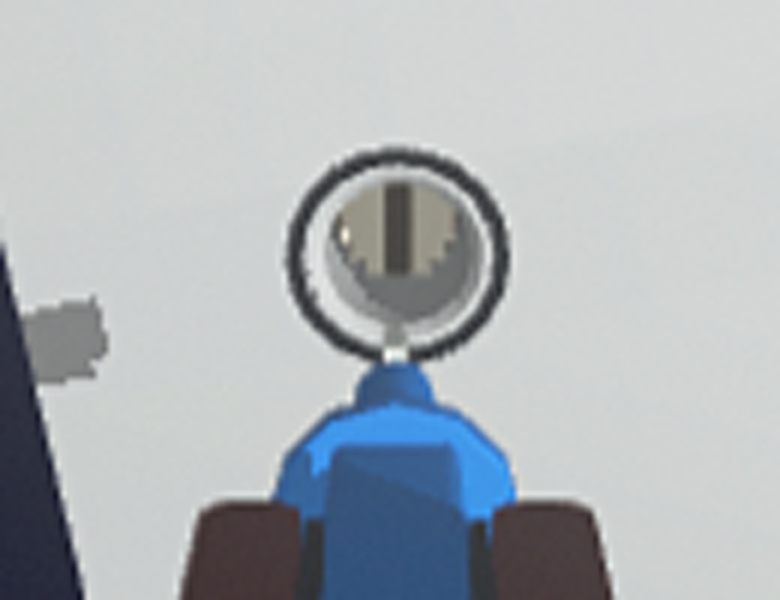

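The crop shows the slot upright in the picture at column 398, the blade tip at 396 and the ring centre at (398,254): aligned to about 0.3 mm. I estimate the head's depth from its far rim and width, in this picture and the previous one.

```bash
python3 - <<'E'
from h import *
C=cam("wrist");c=np.array([526.3,83.9]);u=np.array([-.981,.192]);n=np.array([.192,.981])
ringpx=proj(C,[[*c,70]])[0];print(ringpx,"seen",(315.3,234.3))
for z in range(46,68,2):
    a=proj(C,[[*(c+7.5*u),z],[*(c+7.5*n),z],[*(c-7.5*n),z],[*(c+1.8*n),z],[*(c-1.8*n),z]])
    print(z,"far rim row",a[0,1].round(1),"width",abs(a[1,0]-a[2,0]).round(1),"slot w",abs(a[3,0]-a[4,0]).round(2))
print("seen far row",192+182/6,"width",(460-332)/6,"slot",27/6)
E
```

```text
[314.27990954 233.57328485] seen (315.3, 234.3)
46 far rim row 217.0 width 18.8 slot w 4.52
48 far rim row 217.5 width 18.9 slot w 4.55
50 far rim row 218.0 width 19.1 slot w 4.58
52 far rim row 218.5 width 19.2 slot w 4.61
54 far rim row 219.1 width 19.3 slot w 4.63
56 far rim row 219.6 width 19.4 slot w 4.66
58 far rim row 220.2 width 19.6 slot w 4.69
60 far rim row 220.7 width 19.7 slot w 4.72
62 far rim row 221.3 width 19.8 slot w 4.76
64 far rim row 221.9 width 19.9 slot w 4.79
66 far rim row 222.5 width 20.1 slot w 4.82
seen far row 222.33333333333334 width 21.333333333333332 slot 4.5
```

>>> jog_arm(steps=[[0,0,-0.01,0,0,0,0],[0,0,-0.01,0,0,0,0],[0,0,-0.01,0,0,0,0],[0,0,-0.008,0,0,0,0],[0,0,0,0,0,0,0],[0,0,0,0,0,0,0],[0,0,0,0,0,0,0]])

```text
t: 7.28
tcp_pos: [526.2, 84.8, 135.1]
orientation: [0.296, 3.128, 0.0]
contact_force: [-0.0, -0.2, -0.2]
grip_width: 10.6
gripper_force: 30.0
```

```bash
python3 - <<'E'
from h import *
o=r.get_obs();im=r.capture("wrist");C=cam("wrist",o);cv2.imwrite("pics/w6.png",im)
print(o["tcp_pos"],proj(C,[[526.3,83.9,70],[*o["tcp_pos"][:2],o["tcp_pos"][2]-60]]))
g=cv2.cvtColor(im,cv2.COLOR_BGR2GRAY);h=cv2.cvtColor(im,cv2.COLOR_BGR2HSV)
for y in range(218,272,2): print(y,*g[y,296:336])
b=cv2.inRange(h,(95,120,60),(115,255,255))
for y in range(244,275,3):
    x=np.nonzero(b[y,280:350])[0]
    if len(x): print("blue",y,x.min()+280,x.max()+280)
E
```

```text
[526.19938157  84.82836672 135.05353875] [[313.74407537 249.17658867]
 [315.15769763 251.02863197]]
218 212 211 212 212 212 211 212 212 211 211 212 212 211 212 211 212 211 211 212 212 212 212 213 213 213 212 212 212 213 212 212 212 213 212 213 212 213 213 213 213
220 211 211 212 211 211 212 212 211 211 212 213 212 212 212 212 211 212 212 212 212 212 212 213 213 213 214 212 213 213 212 213 213 213 213 213 213 212 212 213 213
222 211 211 212 212 212 212 211 212 211 212 211 212 211 211 212 211 212 212 212 211 212 213 213 212 213 212 213 213 212 213 213 213 212 212 213 213 212 213 213 212
224 212 211 212 212 211 211 212 212 211 212 211 212 212 212 212 210 212 211 212 212 212 213 212 212 212 213 212 213 213 214 213 213 212 213 212 213 213 212 213 213
226 212 211 211 212 212 212 212 212 212 211 211 211 212 211 212 212 211 212 212 212 212 211 212 213 212 213 213 212 213 213 213 213 213 213 212 212 212 213 213 212
228 210 211 212 211 212 211 211 211 212 211 212 213 212 213 214 215 217 216 217 216 217 214 215 214 214 213 213 213 212 213 212 213 213 212 213 213 213 213 212 213
230 211 212 212 
[... 2626 characters left out ...]
73 96 125 134 135 134 134 135 135 133 134 134 136 134 135 135 135 135 137 135 136 135 136 135 135 136 142 139 116 97 167 213 211 209 209 208
266 214 170 106 85 90 133 134 134 124 102 97 98 98 98 99 98 99 98 100 98 99 99 101 89 98 100 101 99 117 135 134 136 141 138 120 131 188 210 210 210
268 127 84 90 94 92 133 135 139 87 81 85 86 87 86 87 86 86 87 87 87 88 88 89 90 89 90 89 95 101 121 136 135 133 136 141 143 121 160 208 210
270 98 90 96 94 93 92 93 89 78 78 80 81 82 86 88 87 86 88 87 87 88 88 89 89 89 89 89 93 101 108 134 134 134 135 134 135 142 135 210 210
blue 253 312 318
blue 256 309 320
blue 259 308 321
blue 262 303 326
blue 265 300 329
blue 268 297 332
blue 271 296 333
blue 274 295 334
```

>>> jog_arm(steps=[[-0.0007,-0.0004,-0.003,0,0,0,0],[0,0,-0.003,0,0,0,0],[0,0,-0.002,0,0,0,0],[0,0,-0.001,0,0,0,0],[0,0,0,0,0,0,0],[0,0,0,0,0,0,0]])

```text
t: 7.83
tcp_pos: [525.4, 84.4, 125.8]
orientation: [-0.296, -3.127, 0.0]
contact_force: [0.6, 0.2, -0.3]
grip_width: 10.6
gripper_force: 30.0
```

>>> jog_arm(steps=[[0,0,-0.001,0,0,0,0],[0,0,-0.001,0,0,0,0],[0,0,0,0,0,0,0]])

```text
t: 8.08
tcp_pos: [525.4, 84.4, 123.7]
orientation: [-0.296, -3.127, 0.0]
contact_force: [0.3, 0.8, -0.2]
grip_width: 10.8
gripper_force: 30.0
```

```bash
cat > chk.py <<'E'
from h import *
o=r.get_obs();im=r.capture("wrist");C=cam("wrist",o)
print(o["tcp_pos"].round(2),o["contact_force"].round(2))
g=cv2.cvtColor(im,cv2.COLOR_BGR2GRAY)
for y in range(234,270,2): print(y,*g[y,302:328])
E
python3 chk.py
```

```text
[525.43  84.36 123.74] [ 0.27  0.78 -0.18]
234 211 211 212 212 211 212 213 213 215 217 216 218 220 219 218 218 217 215 216 214 213 212 213 213 212 211
236 211 213 214 216 221 170 136 135 113 89 90 74 62 64 72 71 88 112 110 107 142 185 218 217 214 213
238 220 169 138 95 66 65 65 66 62 61 59 81 117 89 83 84 63 62 64 67 66 64 71 109 131 156
240 64 64 66 64 59 109 195 198 205 202 200 191 189 187 186 184 206 195 207 201 193 127 68 63 66 67
242 61 111 185 196 206 195 184 181 169 162 134 109 106 104 103 98 146 145 141 145 155 174 201 207 197 102
244 191 210 200 194 173 164 152 147 147 150 120 73 69 69 71 64 148 150 148 148 146 141 132 141 170 217
246 204 198 178 158 146 146 147 147 148 149 137 110 127 130 84 64 148 149 147 147 148 148 148 146 133 134
248 189 94 231 156 145 146 148 147 148 148 135 135 135 137 121 68 148 148 148 148 148 148 147 150 126 112
250 115 87 233 157 145 146 147 147 145 147 149 220 223 226 191 79 145 149 147 147 146 148 148 149 137 104
252 166 105 157 101 143 147 147 148 149 126 122 154 135 137 139 87 138 148 148 148 147 148 133 103 111 105
254 131 169 109 95 146 149 150 118 93 83 82 86 88 94 98 102 105 119 141 148 148 150 136 106 107 105
256 100 165 168 108 113 118 93 82 82 81 84 85 90 93 98 102 106 108 116 143 114 116 114 107 107 106
258 102 100 123 166 112 108 84 81 82 84 85 89 93 92 93 95 98 101 107 121 108 108 107 106 106 106
260 105 96 88 92 92 85 87 98 112 118 131 132 137 136 135 131 131 116 107 103 103 103 105 104 107 105
262 84 90 122 127 132 133 136 136 136 137 135 134 134 134 134 135 136 134 138 138 139 138 138 136 112 104
264 127 135 133 134 136 135 136 136 134 135 135 135 135 136 137 135 134 135 136 135 137 135 136 137 141 138
266 133 134 126 104 96 99 99 99 99 88 88 88 99 100 100 100 100 100 100 102 101 98 118 135 135 137
268 133 137 87 80 85 88 87 86 88 88 89 88 88 88 89 89 89 89 89 90 90 94 101 122 134 134
```

>>> jog_arm(steps=[[0,0,-0.001,0,0,0,0],[0,0,-0.001,0,0,0,0],[0,0,0,0,0,0,0]])

```text
t: 8.38
tcp_pos: [525.4, 84.4, 121.7]
orientation: [-0.296, -3.127, 0.0]
contact_force: [-0.7, -0.1, -0.8]
grip_width: 10.8
gripper_force: 30.0
```

>>> jog_arm(steps=[[0.0001,0.0004,0,0,0,0,0],[0,0,-0.001,0,0,0,0],[0,0,-0.001,0,0,0,0],[0,0,0,0,0,0,0]])

```text
t: 8.72
tcp_pos: [525.5, 84.8, 119.6]
orientation: [-0.296, -3.127, 0.0]
contact_force: [-0.2, -0.4, -0.1]
grip_width: 10.5
gripper_force: 30.0
```

```bash
python3 chk.py | sed -n '1p;6,11p'
```

```text
[525.46  84.76 119.65] [-0.2  -0.42 -0.15]
242 63 63 61 113 111 194 198 205 201 193 191 189 180 178 185 183 194 205 209 196 159 92 64 63 67 64
244 114 185 196 204 193 185 180 164 163 156 112 93 91 91 88 116 145 145 141 143 157 174 203 201 160 76
246 210 199 192 180 165 151 146 147 147 152 83 97 111 113 78 100 148 148 149 147 145 137 129 140 184 208
248 199 181 155 146 146 147 147 145 148 152 84 135 136 138 116 100 146 148 149 147 148 149 147 141 128 139
250 111 118 145 148 146 147 146 146 148 149 93 220 224 225 188 108 145 149 147 147 148 148 148 149 97 117
252 98 120 147 147 147 147 146 147 150 128 86 152 136 135 138 110 138 147 147 147 146 147 147 150 113 103
```

>>> jog_arm(steps=[[0,0,-0.001,0,0,0,0],[0,0,0,0,0,0,0],[0,0,0,0,0,0,0]])

```text
t: 9.02
tcp_pos: [525.5, 84.8, 118.9]
orientation: [-0.296, -3.127, 0.0]
contact_force: [0.1, -0.8, -0.8]
grip_width: 10.8
gripper_force: 30.0
```

>>> jog_arm(steps=[[0,0,-0.001,0,0,0,0],[0,0,0,0,0,0,0],[0,0,0,0,0,0,0]])

```text
t: 9.27
tcp_pos: [525.5, 84.7, 117.8]
orientation: [-0.296, -3.127, 0.0]
contact_force: [0.2, -0.7, -0.5]
grip_width: 10.7
gripper_force: 30.0
```

The blade is now centred in the slot in the picture. Lowering further in small steps.

>>> jog_arm(steps=[[0,0,-0.001,0,0,0,0],[0,0,-0.0005,0,0,0,0],[0,0,0,0,0,0,0],[0,0,0,0,0,0,0]])

```text
t: 9.6
tcp_pos: [525.5, 84.7, 116.4]
orientation: [-0.296, -3.127, 0.0]
contact_force: [-0.0, -0.3, -0.6]
grip_width: 10.7
gripper_force: 30.0
```

>>> jog_arm(steps=[[0,0,-0.001,0,0,0,0],[0,0,0,0,0,0,0],[0,0,0,0,0,0,0]])

```text
t: 9.85
tcp_pos: [525.5, 84.7, 115.3]
orientation: [-0.296, -3.127, 0.0]
contact_force: [-0.2, 0.9, -0.5]
grip_width: 10.6
gripper_force: 30.0
```

```bash
python3 chk.py | sed -n '1p;6,12p'
```

```text
[525.51  84.74 115.32] [-0.2   0.9  -0.55]
242 136 93 64 64 64 66 63 60 81 114 115 151 153 154 121 86 84 85 66 64 66 67 64 69 107 139
244 65 62 58 110 185 197 205 203 201 184 182 180 178 177 176 183 183 203 206 199 196 157 92 65 65 66
246 147 193 215 205 189 183 177 164 156 161 102 116 128 122 94 114 146 145 141 141 155 174 202 208 197 99
248 208 195 190 173 158 151 146 147 147 158 85 115 118 119 103 99 146 149 148 146 145 141 129 140 182 217
250 198 179 154 145 146 147 146 148 147 158 95 221 224 226 186 107 144 148 146 146 147 148 146 144 132 132
252 103 142 147 147 147 146 147 148 150 130 83 153 136 136 138 110 139 148 147 148 146 146 147 151 91 109
254 94 146 147 146 147 147 149 117 93 82 83 85 88 93 98 101 105 118 140 147 147 147 149 150 114 103
```

>>> jog_arm(steps=[[0,0,-0.001,0,0,0,0],[0,0,0,0,0,0,0],[0,0,0,0,0,0,0]])

```text
t: 10.15
tcp_pos: [525.5, 84.7, 114.3]
orientation: [-0.296, -3.127, 0.0]
contact_force: [0.8, -0.2, -0.1]
grip_width: 10.7
gripper_force: 30.0
```

>>> jog_arm(steps=[[0,0,-0.001,0,0,0,0],[0,0,0,0,0,0,0],[0,0,0,0,0,0,0]])

```text
t: 10.4
tcp_pos: [525.5, 84.8, 113.3]
orientation: [-0.296, -3.127, 0.0]
contact_force: [0.2, 0.3, -0.6]
grip_width: 11.0
gripper_force: 30.0
```

>>> jog_arm(steps=[[0,0,-0.001,0,0,0,0],[0,0,0,0,0,0,0],[0,0,0,0,0,0,0]])

```text
t: 10.65
tcp_pos: [525.5, 84.7, 112.3]
orientation: [-0.296, -3.127, 0.0]
contact_force: [-0.3, -0.2, -0.1]
grip_width: 10.8
gripper_force: 30.0
```

>>> jog_arm(steps=[[0,0,-0.001,0,0,0,0],[0,0,0,0,0,0,0],[0,0,0,0,0,0,0]])

```text
t: 10.9
tcp_pos: [525.5, 84.8, 111.4]
orientation: [-0.296, -3.127, 0.0]
contact_force: [-0.3, -0.8, 0.3]
grip_width: 10.9
gripper_force: 30.0
```

>>> jog_arm(steps=[[0,0,-0.001,0,0,0,0],[0,0,0,0,0,0,0],[0,0,0,0,0,0,0]])

```text
t: 11.15
tcp_pos: [525.5, 84.8, 110.3]
orientation: [-0.296, -3.127, 0.0]
contact_force: [0.4, 0.4, 0.2]
grip_width: 10.6
gripper_force: 30.0
```

```bash
python3 chk.py | sed -n '1p;6,12p'
```

```text
[525.52  84.78 110.31] [0.45 0.42 0.23]
242 212 215 219 161 163 138 111 88 89 72 63 62 63 63 64 72 71 86 108 108 140 185 216 215 213 211
244 165 95 90 66 65 67 64 63 61 60 80 114 118 87 82 62 62 61 63 66 66 65 72 108 131 157
246 65 65 63 58 110 187 199 197 189 199 200 197 186 186 184 205 206 206 208 196 158 91 64 65 68 65
248 109 186 196 206 193 183 182 173 163 143 122 131 132 129 122 116 144 142 145 150 164 189 207 197 159 75
250 207 197 192 187 170 152 146 147 149 126 80 141 145 146 126 101 147 148 147 144 144 133 129 141 185 207
252 196 178 153 143 144 146 147 148 151 121 86 157 109 106 99 96 134 148 148 147 147 147 145 140 128 139
254 111 142 146 146 146 146 148 119 94 81 83 86 89 95 98 103 98 97 132 148 147 146 148 150 116 111
```

>>> jog_arm(steps=[[0,0,-0.001,0,0,0,0],[0,0,0,0,0,0,0],[0,0,0,0,0,0,0]])

```text
t: 11.45
tcp_pos: [525.5, 84.8, 109.3]
orientation: [-0.296, -3.127, 0.0]
contact_force: [0.8, -0.2, 0.2]
grip_width: 10.9
gripper_force: 30.0
```

>>> jog_arm(steps=[[0,0,-0.001,0,0,0,0],[0,0,0,0,0,0,0],[0,0,0,0,0,0,0]])

```text
t: 11.7
tcp_pos: [525.5, 84.8, 108.3]
orientation: [-0.296, -3.127, 0.0]
contact_force: [-0.7, -0.2, -0.6]
grip_width: 10.5
gripper_force: 30.0
```

>>> jog_arm(steps=[[0,0,-0.001,0,0,0,0],[0,0,0,0,0,0,0],[0,0,0,0,0,0,0]])

```text
t: 11.95
tcp_pos: [525.5, 84.7, 107.4]
orientation: [-0.296, -3.127, 0.0]
contact_force: [1.3, -0.1, 0.6]
grip_width: 10.8
gripper_force: 30.0
```

>>> jog_arm(steps=[[0,0,-0.001,0,0,0,0],[0,0,0,0,0,0,0],[0,0,0,0,0,0,0]])

```text
t: 12.2
tcp_pos: [525.7, 84.8, 106.8]
orientation: [0.296, 3.127, 0.0]
contact_force: [0.2, -0.1, 0.8]
grip_width: 10.8
gripper_force: 30.0
```

```bash
python3 chk.py | sed -n '1p;7,14p'
```

```text
[525.72  84.75 106.79] [ 0.23 -0.06  0.77]
244 216 219 168 137 93 73 62 63 64 66 67 65 67 64 65 65 64 64 63 71 86 132 158 216 217 214
246 94 65 63 64 62 63 59 80 114 115 151 189 193 193 157 153 120 86 84 65 65 66 67 63 70 105
248 64 58 111 186 195 215 210 202 187 178 176 171 170 167 166 171 181 181 203 207 196 157 92 62 63 67
250 192 195 203 193 185 177 165 162 154 137 96 147 151 150 136 109 144 143 143 137 147 163 186 217 204 128
252 198 193 190 172 152 145 146 147 150 122 85 99 101 102 100 97 136 149 148 147 146 143 134 134 148 200
254 190 159 145 145 146 148 151 117 88 81 85 85 89 93 96 84 81 88 134 148 148 147 147 145 136 127
256 98 143 146 146 147 149 110 82 81 81 83 85 90 95 98 104 102 81 87 148 147 148 147 148 128 101
258 118 147 147 149 149 152 89 79 81 83 86 89 92 93 94 95 98 100 99 112 147 148 149 149 138 106
```

>>> jog_arm(steps=[[0,0,-0.0005,0,0,0,0],[0,0,0,0,0,0,0],[0,0,0,0,0,0,0]])

```text
t: 12.5
tcp_pos: [525.7, 84.8, 106.2]
orientation: [0.296, 3.127, 0.0]
contact_force: [-1.0, -0.2, 2.7]
grip_width: 11.1
gripper_force: 30.0
```

>>> jog_arm(steps=[[0,0,-0.0005,0,0,0,0],[0,0,0,0,0,0,0],[0,0,0,0,0,0,0]])

```text
t: 12.75
tcp_pos: [525.7, 84.8, 105.7]
orientation: [0.296, 3.127, 0.0]
contact_force: [0.2, 0.0, 3.2]
grip_width: 10.5
gripper_force: 30.0
```

Contact at about 3 N, with the tip some 46 mm high, below any possible head top, so the blade is at the bottom of the slot. I back off 1 mm and start turning clockwise.

>>> jog_arm(steps=[[0,0,0.001,0,0,0,0],[0,0,0,0,0,0,0],[3e-05,7e-05,0,0,0,-0.06,0],[3e-05,7e-05,0,0,0,-0.06,0],[3e-05,7e-05,0,0,0,-0.06,0],[3e-05,7e-05,0,0,0,-0.06,0],[3e-05,7e-05,0,0,0,-0.06,0],[0,0,0,0,0,0,0],[0,0,0,0,0,0,0]])

```text
t: 13.5
tcp_pos: [525.7, 85.0, 106.3]
orientation: [-0.757, -3.049, 0.0]
contact_force: [-0.6, -0.2, 1.2]
grip_width: 11.1
gripper_force: 30.0
```

```bash
cat > m.py <<'E'
from h import *
o=r.get_obs();im=r.capture("wrist");C=cam("wrist",o);t=r.capture("top");T=cam("top")
print(o["t"],o["tcp_pos"].round(2),o["contact_force"].round(2),"tq",o["torque"].round(3),"j6",o["joints"][5].round(2))
Rm=R.from_rotvec(o["orientation"]).as_matrix();print("yaw",np.arctan2(Rm[1,0],Rm[0,0]))
print("top",meter(T,t,np.array([535.5,202])))
try: print("wrist",meter(C,im,np.array([536.1,202.3])))
except Exception as e: print(e)
cv2.imwrite("pics/mt.png",t);cv2.imwrite("pics/mw.png",im)
g=cv2.cvtColor(im,cv2.COLOR_BGR2GRAY)
for y in range(246,258,2): print(y,*g[y,302:328])
E
python3 m.py
```

```text
13.5 [525.66  85.04 106.32] [-0.58 -0.19  1.16] tq [-0.107 -0.206 -0.023] j6 -0.99
yaw 2.6545423169077713
top {'red': (np.float64(nan), np.int64(0), np.float64(nan)), 'blk': (np.float64(0.43937272033591473), np.int64(147))}
wrist {'red': (np.float64(-0.17624416471474574), np.int64(494), np.float64(53.77034373048094)), 'blk': (np.float64(0.4629584454176901), np.int64(253))}
246 138 91 64 65 66 66 65 63 61 60 81 114 116 87 85 63 62 61 65 68 66 65 64 85 130 158
248 66 65 59 114 113 195 199 207 205 197 193 193 181 177 177 202 193 206 208 196 158 92 64 66 68 67
250 112 196 197 200 183 172 169 157 145 111 116 146 150 148 145 143 138 131 134 147 170 201 208 197 161 76
252 203 186 178 165 156 149 148 148 147 88 78 110 102 101 109 114 149 150 147 144 139 129 122 146 183 206
254 182 168 151 145 147 148 151 118 88 83 87 94 84 83 84 82 80 96 147 149 148 148 145 136 120 133
256 124 144 146 146 147 150 111 83 83 85 91 96 100 104 108 106 85 80 87 148 149 147 147 148 145 116
  return _methods._mean(a, axis=axis, dtype=dtype,
  ret = ret.dtype.type(ret / rcount)
```

The needle follows: it moved from 0.503 to 0.463 while the backlash was taken up. About 1.6 rad remain, taken in chunks.

>>> jog_arm(steps=[[8e-05,8e-05,0,0,0,-0.1,0],[8e-05,8e-05,0,0,0,-0.1,0],[8e-05,8e-05,0,0,0,-0.1,0],[8e-05,8e-05,0,0,0,-0.1,0],[8e-05,8e-05,0,0,0,-0.1,0],[8e-05,8e-05,0,0,0,-0.1,0],[0,0,0,0,0,0,0],[0,0,0,0,0,0,0]])

```text
t: 14.27
tcp_pos: [526.1, 85.5, 106.4]
orientation: [-1.622, -2.69, 0.0]
contact_force: [-0.7, -0.6, 1.4]
grip_width: 11.0
gripper_force: 30.0
```

```bash
python3 m.py 2>/dev/null
```

```text
14.2667 [526.13  85.48 106.36] [-0.69 -0.55  1.38] tq [-0.178 -0.044  0.007] j6 -0.39
yaw 2.056444380684396
top {'red': (np.float64(nan), np.int64(0), np.float64(nan)), 'blk': (np.float64(-0.5199704709002397), np.int64(101))}
wrist {'red': (np.float64(-0.1774789889401914), np.int64(498), np.float64(53.87369126986265)), 'blk': (np.float64(0.2214449311526001), np.int64(245))}
246 166 97 90 69 68 69 68 66 65 66 63 61 85 86 65 64 65 66 68 70 67 67 72 106 139 181
248 68 69 65 62 110 185 198 198 196 205 202 186 182 198 200 188 206 195 192 192 126 69 65 67 68 66
250 111 185 197 191 188 165 135 135 132 105 115 137 138 137 131 122 120 121 142 154 166 197 198 192 100 67
252 203 172 155 141 141 143 145 149 140 85 100 111 110 111 105 134 151 146 143 141 130 117 133 166 198 198
254 152 148 144 148 146 147 149 118 94 84 84 86 86 85 83 83 86 105 147 149 147 145 142 129 117 134
256 119 144 146 146 147 149 110 90 94 98 102 105 107 109 109 86 82 80 88 146 148 146 146 146 145 126
```

>>> jog_arm(steps=[[0.0001,3e-05,0,0,0,-0.095,0],[0.0001,3e-05,0,0,0,-0.095,0],[0.0001,3e-05,0,0,0,-0.095,0],[0.0001,2e-05,0,0,0,-0.095,0],[0.00011,0,0,0,0,-0.095,0],[0.00011,0,0,0,0,-0.095,0],[0.00011,-1e-05,0,0,0,-0.095,0],[0.00011,-2e-05,0,0,0,-0.095,0],[0.00011,-3e-05,0,0,0,-0.095,0],[0,0,0,0,0,0,0],[0,0,0,0,0,0,0]])

```text
t: 15.28
tcp_pos: [527.0, 85.6, 106.4]
orientation: [-2.591, -1.776, 0.0]
contact_force: [-0.7, -0.5, 1.7]
grip_width: 10.8
gripper_force: 30.0
```

```bash
python3 m.py 2>/dev/null
```

```text
15.2833 [527.04  85.65 106.36] [-0.69 -0.46  1.67] tq [-0.159  0.08   0.019] j6 0.47
yaw 1.2020489358624489
top {'red': (np.float64(nan), np.int64(0), np.float64(nan)), 'blk': (np.float64(-0.526691514036103), np.int64(85))}
wrist {'red': (np.float64(-0.20795854725293414), np.int64(301), np.float64(53.67727638395972)), 'blk': (np.float64(-0.12431885049410744), np.int64(259))}
246 160 159 135 91 89 67 65 67 67 66 67 66 66 67 66 67 67 68 65 65 72 70 104 135 175 208
248 66 65 66 66 64 60 109 145 184 189 189 189 189 189 194 189 186 154 89 82 63 65 67 67 63 83
250 62 109 182 194 195 181 166 153 143 134 130 121 125 127 128 135 145 154 167 194 197 192 189 98 63 63
252 189 197 156 133 114 123 136 139 134 90 94 107 108 107 104 130 144 142 139 137 134 144 170 196 200 189
254 139 121 124 138 144 144 146 125 94 82 82 84 83 84 81 83 82 110 145 144 142 142 142 143 147 183
256 115 138 143 143 142 146 108 81 80 80 81 106 106 104 103 99 95 81 86 142 144 143 142 143 148 152
```

>>> jog_arm(steps=[[8e-05,-3e-05,0,0,0,-0.065,0],[8e-05,-3e-05,0,0,0,-0.065,0],[0,0,0,0,0,0,0],[0,0,0,0,0,0,0],[0,0,0,0,0,0,0]])

```text
t: 15.8
tcp_pos: [527.2, 85.6, 106.4]
orientation: [-2.702, -1.603, 0.0]
contact_force: [-0.6, -0.4, 2.0]
grip_width: 10.9
gripper_force: 30.0
```

```bash
python3 m.py 2>/dev/null; python3 - <<'E'
from h import *
# red extents each side of the needle at r=52..62
im=cv2.imread("pics/mw.png");C=cam("wrist");h=cv2.cvtColor(im,cv2.COLOR_BGR2HSV)
for rad in(48,50,52,54,56,58,60,62):
    a=np.arange(-.4,.1,.005);P=np.c_[536.1+rad*np.cos(a),202.3+rad*np.sin(a),np.full(len(a),76.5)]
    uv=proj(C,P).round().astype(int);s=""
    for u in uv:
        p=h[u[1],u[0]];s+="R" if (p[0]<10 or p[0]>170) and p[1]>130 and p[2]>90 else ("#" if p[2]<110 else ".")
    rr=[x for x,c in zip(a,s) if c=="R"];print(rad,s,(np.round([min(rr),max(rr)],3) if rr else ""))
E
```

```text
15.8 [527.23  85.64 106.38] [-0.56 -0.36  2.02] tq [-0.114  0.184 -0.043] j6 0.6
yaw 1.0707238786638251
top {'red': (np.float64(nan), np.int64(0), np.float64(nan)), 'blk': (np.float64(-0.526691514036103), np.int64(85))}
wrist {'red': (np.float64(-0.20072489229850432), np.int64(286), np.float64(53.844683245152446)), 'blk': (np.float64(-0.17623558928212177), np.int64(243))}
246 210 160 159 97 72 64 66 66 66 67 67 65 67 67 66 66 65 66 63 63 70 102 137 182 213 212
248 88 67 67 66 64 61 108 112 144 184 186 188 188 189 185 186 151 148 120 86 63 64 65 65 72 84
250 63 61 108 181 193 196 181 154 143 143 135 134 136 129 137 145 147 157 167 196 200 187 151 89 64 66
252 188 211 183 136 114 123 124 136 134 87 97 105 106 105 100 129 143 137 138 137 142 155 163 194 200 153
254 136 113 123 135 140 144 146 126 94 82 84 83 84 83 84 81 82 109 143 145 142 142 145 148 157 184
256 127 140 144 143 144 144 107 82 79 83 79 105 104 101 99 96 91 81 85 142 143 142 143 143 151 157
48 ...........................RRRRRRRRR....##########..RRRRRRRRRR...................................### [-0.265 -0.095]
50 ...........................RRRRRRRRRRRRR#########..RRRRRRRRRRR..............................######## [-0.265 -0.095]
52 ...........................RRR..RRRRRRR..#########.RRRRRRRRRR..........................############# [-0.265 -0.1  ]
54 ............................RRRR.RRRRRRR#########.RRRRRRRRRRR......................################# [-0.26 -0.1 ]
56 ............................RRRRR..RRRRR.#########RRRRRRRRRR...................##################### [-0.26  -0.105]
58 ..............................RRRRRR..RRR########RRRRRRRRRRR...............######################### [-0.25  -0.105]
60 .............................RRRRRRRRRRR..#######RRRRRRRRRR.............############################ [-0.255 -0.11 ]
62 .....................................................................###############################
```

The needle reads -0.176 in the middle of the flag, which spans -0.255 to -0.105. I unload the blade within the backlash and lift out.

>>> jog_arm(steps=[[0,0,0,0,0,0.08,0],[0,0,0,0,0,0,0],[0,0,0.002,0,0,0,0],[0,0,0.003,0,0,0,0],[0,0,0.005,0,0,0,0],[0,0,0.01,0,0,0,0],[0,0,0.02,0,0,0,0],[0,0,0.03,0,0,0,0],[0,0,0.03,0,0,0,0],[0,0,0,0,0,0,0],[0,0,0,0,0,0,0]])

```text
t: 16.82
tcp_pos: [528.5, 85.7, 209.9]
orientation: [2.636, 1.704, 0.008]
contact_force: [-0.2, 0.5, -0.6]
grip_width: 10.7
gripper_force: 30.0
```

```bash
python3 m.py 2>/dev/null | head -4
```

```text
16.8167 [528.5   85.69 209.87] [-0.21  0.55 -0.56] tq [ 0.007 -0.029  0.014] j6 0.52
yaw 1.1474038582831034
top {'red': (np.float64(nan), np.int64(0), np.float64(nan)), 'blk': (np.float64(-0.08706968261052471), np.int64(156))}
wrist {'red': (np.float64(-0.1451641774494527), np.int64(268), np.float64(53.564201586686934)), 'blk': (np.float64(-0.17837911890686933), np.int64(213))}
```

>>> jog_arm(steps=[[0.0015,-0.032,0,0,0,-0.1,0],[0.0015,-0.032,0,0,0,-0.1,0],[0.0015,-0.032,0,0,0,-0.1,0],[0.0015,-0.032,0,0,0,-0.1,0],[0.0015,-0.032,0,0,0,-0.1,0],[0.0015,-0.032,0,0,0,-0.1,0],[0.0015,-0.032,0,0,0,-0.095,0],[0.0015,-0.032,0,0,0,0,0],[0.0015,-0.032,0,0,0,0,0],[0.0015,-0.032,0,0,0,0,0],[0,0,0,0,0,0,0],[0,0,0,0,0,0,0]])

```text
t: 17.92
tcp_pos: [541.4, -235.5, 204.0]
orientation: [-3.06, -0.7, 0.005]
contact_force: [-0.4, -0.5, -0.8]
grip_width: 10.5
gripper_force: 30.0
```

>>> jog_arm(steps=[[0.001,-0.004,-0.03,0,0,0,0],[0,0,-0.03,0,0,0,0],[0,0,-0.02,0,0,0,0],[0,0,0,0,0,0,0],[0,0,0,0,0,0,0],[0,0,0,0,0,0,0]])

```text
t: 18.42
tcp_pos: [543.8, -237.7, 127.9]
orientation: [3.06, 0.707, 0.002]
contact_force: [-0.0, 0.3, 0.1]
grip_width: 10.6
gripper_force: 30.0
```

```bash
python3 - <<'E'
from h import *
o=r.get_obs();im=r.capture("wrist");C=cam("wrist",o);cv2.imwrite("pics/w8.png",im)
print(o["tcp_pos"],o["orientation"]);p=proj(C,[[542.7,-239.7,45],[*o["tcp_pos"][:2],o["tcp_pos"][2]-60]]);print(p)
g=cv2.cvtColor(im,cv2.COLOR_BGR2GRAY);y0=int(p[0,1])-16
for y in range(y0,y0+38,2): print(y,*g[y,296:336])
E
```

```text
[ 543.83880959 -237.7219223   127.9291417 ] [3.06031187e+00 7.06569382e-01 2.01237613e-03]
[[315.99277279 243.79508277]
 [314.06037596 250.71574515]]
227 240 240 240 239 240 239 239 239 238 238 237 237 237 235 228 229 236 236 237 237 237 237 236 237 237 237 237 237 237 238 238 238 238 238 238 238 238 238 238 238
229 239 239 240 240 240 240 240 240 240 240 239 239 239 238 238 237 237 237 235 228 229 236 236 236 236 236 236 237 237 237 237 238 238 237 238 238 238 238 238 238
231 238 237 237 238 239 240 240 240 240 240 241 240 240 240 241 241 237 232 226 226 226 226 226 232 224 230 236 236 235 236 236 236 236 237 236 237 237 237 237 238
233 237 237 237 237 237 237 237 238 238 238 240 241 235 221 205 188 191 194 193 196 200 202 213 214 223 225 227 230 234 222 220 234 236 236 235 236 236 236 236 236
235 237 235 233 233 233 234 235 235 236 238 230 196 177 166 161 175 181 180 179 178 178 177 176 176 180 183 213 235 232 233 237 237 237 237 222 219 234 235 235 235
237 233 233 233 231 232 232 232 232 235 210 167 167 155 149 145 142 150 154 157 164 162 158 155 148 145 147 144 161 220 239 237 23
[... 1465 characters left out ...]
 234 234 234 234 234 234 234 234 234 234 233
257 237 237 237 237 237 237 237 237 237 237 238 241 205 163 162 158 155 145 140 135 128 121 120 117 109 230 237 235 234 234 235 234 234 234 234 234 235 234 234 234
259 237 237 236 237 237 237 238 239 241 231 230 224 159 148 149 147 150 151 175 165 148 139 135 130 124 144 203 219 231 239 236 234 235 234 234 234 234 234 234 234
261 236 236 236 236 237 239 233 183 157 168 180 182 192 194 193 190 191 190 190 190 190 189 190 186 184 172 170 142 119 121 197 232 239 236 235 234 234 234 234 234
263 235 235 236 237 231 183 182 194 194 190 190 189 188 187 188 188 188 188 188 188 188 187 188 187 188 187 187 187 189 189 167 116 159 234 240 238 236 235 235 235
```

Tip and hole line up laterally (columns 314.6 and 314.5) and within about 1 mm fore and aft. Inserting.

>>> jog_arm(steps=[[0,0,-0.01,0,0,0,0],[0,0,-0.01,0,0,0,0],[0,0,-0.01,0,0,0,0],[0,0,0,0,0,0,0],[0,0,0,0,0,0,0]])

```text
t: 18.88
tcp_pos: [542.9, -238.1, 95.0]
orientation: [-3.06, -0.705, 0.002]
contact_force: [0.5, -0.4, 0.1]
grip_width: 10.6
gripper_force: 30.0
```

>>> jog_arm(steps=[[0,0,-0.01,0,0,0,0],[0,0,-0.01,0,0,0,0],[0,0,-0.008,0,0,0,0],[0,0,-0.003,0,0,0,0],[0,0,0,0,0,0,0],[0,0,0,0,0,0,0]])

```text
t: 19.38
tcp_pos: [543.1, -238.4, 65.0]
orientation: [-3.061, -0.705, 0.001]
contact_force: [0.0, 0.2, -0.4]
grip_width: 10.8
gripper_force: 30.0
```

>>> jog_arm(steps=[[0,0,-0.001,0,0,0,0],[0,0,0,0,0,0,0],[0,0,0,0,0,0,0]])

```text
t: 19.63
tcp_pos: [543.3, -238.5, 64.4]
orientation: [3.061, 0.705, -0.0]
contact_force: [0.7, -0.6, -0.8]
grip_width: 10.7
gripper_force: 30.0
```

>>> jog_arm(steps=[[0,0,-0.001,0,0,0,0],[0,0,0,0,0,0,0],[0,0,0,0,0,0,0]])

```text
t: 19.88
tcp_pos: [543.5, -238.5, 63.8]
orientation: [3.061, 0.705, 0.001]
contact_force: [-0.4, -0.1, 1.2]
grip_width: 10.6
gripper_force: 30.0
```

Flange at the grasp height and touching; releasing and rising.

>>> jog_arm(steps=[[0,0,-0.0003,0,0,0,0],[0,0,0,0,0,0,0.04],[0,0,0,0,0,0,0.04],[0,0,0,0,0,0,0.04],[0,0,0,0,0,0,0.04],[0,0,0.01,0,0,0,0.04],[0,0,0.03,0,0,0,0.04],[0,0,0.035,0,0,0,0.04],[0,0,0.035,0,0,0,0.04],[0,0,0.03,0,0,0,0.04],[0,0,0,0,0,0,0.04],[0,0,0,0,0,0,0.04]])

```text
t: 20.88
tcp_pos: [544.3, -238.9, 206.7]
orientation: [3.058, 0.704, 0.007]
contact_force: [-0.4, -0.1, -0.8]
grip_width: 40.1
gripper_force: 0.0
```

>>> jog_arm(steps=[[-0.035,-0.02,0,0,0,0,0.04],[-0.035,-0.02,0,0,0,0,0.04],[-0.03,-0.015,0,0,0,0,0.04],[0,0,0,0,0,0,0.04],[0,0,0,0,0,0,0.04],[0,0,0,0,0,0,0.04]])

```text
t: 21.38
tcp_pos: [443.2, -293.1, 202.0]
orientation: [-3.06, -0.704, 0.001]
contact_force: [0.5, 0.7, 0.5]
grip_width: 40.1
gripper_force: 0.0
```

```bash
python3 - <<'E'
from h import *
o=r.get_obs();t=r.capture("top");s=r.capture("scene");T=cam("top");S=cam("scene")
a0=cv2.imread("pics/top0.png");b0=cv2.imread("pics/scene0.png")
def blob(im,roi,lo,hi):
    x0,y0,x1,y1=roi;h=cv2.cvtColor(im,cv2.COLOR_BGR2HSV)[y0:y1,x0:x1]
    ys,xs=np.nonzero(cv2.inRange(h,lo,hi));return np.array([xs.mean()+x0,ys.mean()+y0]),len(xs),(xs.min()+x0,ys.min()+y0,xs.max()+x0,ys.max()+y0)
print(o["t"],o["tcp_pos"],o["grip_width"])
for nm,lo,hi in(("blue",(95,120,150),(112,255,255)),("yel",(22,170,120),(32,255,255))):
  for A,B in((a0,b0),(t,s)):
    x=blob(B,(235,265,295,325),lo,hi);print(nm,*map(int,x[2]),x[0],x[1])
    try: y=blob(A,(385,225,465,265),lo,hi);print(y[0],tri(T,y[0],S,x[0]))
    except Exception as e: print("occl")
print(meter(T,t,np.array([535.5,202])))
for rad in(48,50,52,54,56,58):
    h=cv2.cvtColor(t,cv2.COLOR_BGR2HSV);a=np.arange(-.4,.1,.01);P=np.c_[535.5+rad*np.cos(a),202+rad*np.sin(a),np.full(len(a),76.5)]
    print(rad,"".join("R" if (p[0]<10 or p[0]>170) and p[1]>110 else ("#" if p[2]<130 else ".") for p in (h[v,u] for u,v in proj(T,P).round().astype(int))))
E
```

```text
21.3833 [ 443.2112736  -293.08264731  202.0152326 ] 40.1294606458136
blue 251 295 259 314 [254.72173913 304.37391304] 115
[445.17021277 241.22340426] (array([ 541.79565764, -238.71293197,   68.84799406]), np.float64(0.08200808018644128))
blue 250 295 258 314 [254.28813559 304.15254237] 118
[445.16129032 241.39784946] (array([ 541.08603888, -238.77471459,   69.31323375]), np.float64(0.6087359648878543))
yel 268 274 275 292 [271.37068966 282.93103448] 116
[408.41891892 244.2972973 ] (array([ 537.63107585, -158.798329  ,   68.1009773 ]), np.float64(0.021006494028046854))
yel 268 274 275 292 [271.27192982 282.84210526] 114
[408.41891892 244.2972973 ] (array([ 537.50822912, -158.82121807,   68.37451639]), np.float64(0.20434914770236165))
{'red': (np.float64(-0.19656637321367357), np.int64(342), np.float64(52.82633969385583)), 'blk': (np.float64(-0.202786702389587), np.int64(83))}
48 ............RRRRRRRRRRRRRRRRRRR...................
50 .............RRRRRRRRRRRRRRRRRR...................
52 ..............RRRRRRRRRRRRRRRRR...................
54 ...............RRRRRRRRRRRRR......................
56 ................RRRRRRRRRRRR......................
58 ..............RRRRRRRRRRRRRR......................
```

The tool stands as it did at the start, the yellow tool has not moved, and the needle lies on the flag. Handing in.

```bash
python3 -c "
from cell import r
print(r.close_job())"
```

```text
the job is handed in; nothing more can be done
None
```

The trimmer is turned so the needle stands on the red flag, about 0.3 mm from its middle. The blue tool is back upright in its stand hole and released, and the job was handed in at about 21.5 s; no verdict came back.

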